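# Sort desoldered parts into the trays of a rework bench

## Robot

A 6-joint arm with a two-finger parallel gripper is mounted at the origin on the work surface. World frame = base frame: x ahead of the robot, y to its left, z up, the work surface at z = 0. Lengths are in mm, angles in degrees, forces in N, time in s.
With the tool pointing down it reaches from about 300 to 850 mm from the base axis. Payload 4.2 kg.
Tool frame: the origin (TCP) lies midway between the tips of the shut fingers; the grasp point (between the pads) lies 19 mm behind it (env.grip_depth is the distance from the TCP to the grasp point, in mm); z points along the fingers, y is the line along which they close (so a half turn about z gives the same grasp; the last joint's range is limited). The gripper opens to 91 mm and grips with 3 to 60 N. Pads are 32 mm wide; open, the fingers measure 118 mm over their backs; the gripper's body (76 mm by 178 mm) begins 60 mm behind the grasp point.
Start: joints at [-70.359, 18.312, 89.639, -0, 72.044, -1.146], TCP at [204.068, -537.587, 213.976] pointing down, gripper open.
Joint ranges: [-177.97, 177.97], [-48.28, 115.42], [12.27, 149.76], [-77.06, 257.06], [2.81, 150.46], [-146.56, 146.56]. Speed limits (degrees/s): [147.25, 147.25, 180, 180, 180, 180].

## Interface

Orientations are given as [roll, pitch, yaw] about the fixed x, y, z axes, in that order (R = Rz(yaw) Ry(pitch) Rx(roll)).
In Python, from workcell import env, eyes gives the robot as it stands.
- The arm moves only by the tool send_rows, never from a script. Its argument "motion" is a list of rows, each a list of 7 numbers: the shift along the world's x, y, z normalised to -1 to 1, where 1 is 0.5 m, then the turn, a rotation vector about the world's x, y, z normalised to -1 to 1, where 1 is 60 degrees, then the opening, from -1 (shut) to 1 (fully open). A call has 1 to 20 rows; each row is the pose to reach, as a shift and turn from the pose commanded when the call began; what a row does not reach only later rows make up. A row lasts 1/8 s, in which the tool goes at most 62.5 mm and 10.7 degrees, less where a joint would pass 70% of its speed; a pose out of reach is approached as far as the arm can. A call with a number of a shift or a turn outside -1 to 1 is refused whole. A call with a gripper value outside its range is refused whole. The fingers move at their own pace and stop on an object; "squeeze" is the grip in N (left out, the last holds). Time passes only in rows, so rows that repeat a pose let the fingers close. It gives the time, the measured TCP pose, the force, the opening and the grip force at its end, in the units of the state.
- env.state(): the state, without advancing time (a new reading comes with each control period).
- eyes.grab_frame(name): name is "scene" or "top" or "wrist"; returns a dict with "pixels" (400x640x3 uint8, red, green, blue), "depth" (400x640 float32, mm along the optical axis (not along the pixel's ray), 0 where there is no reading), "fx", "fy", "cx", "cy" (pixels), "R" (3x3) and "t" (3): a world point X has camera coordinates R X + t; the wrist camera has in their place "T_tool_cam" (4x4, takes a point from camera to tool coordinates, whose origin is the TCP and whose axes are the flange's). Camera axes: x right, y down, z forward; pixel columns grow to the right and rows downward; lengths in mm; the calibration is good to about 2 mm. A picture is of the moment at which its call begins: read the wrist's pose just before it.
- env.job_done(): hands the job in; it is judged then, once.
The state is a dict: "time_s": time; "qpos": joint angles; "qvel": joint speeds; "effort": joint torques, N m; "ee_pos": TCP position; "ee_rot": TCP orientation; "force": force on the tool from outside, world axes, zero at the start; "torque": the same for the moment, N m; "gripper_width": finger opening in mm; "gripper_force": force on a finger pad.
Only numpy, scipy, OpenCV 4.12 (cv2) and the standard library are available. Lean on these libraries where they do the work, as an engineer would, in place of code of your own. Each camera call takes 0.05 s, during which the arm holds its last target. There are 200 camera calls.

## Task

Sort the five desoldered parts into the trays, each standing upright on the tray's floor: the two sound capacitors (silver tops) into the blue tray, one in each bay; the two finned heatsinks into the yellow tray, one in each bay; and the burst capacitor (bulging brown top) into the red scrap tray. Leave the green circuit board on its posts and the white spool of solder wick where they are.

Things in the scene. Friction and masses are not known exactly. Their poses are not given: they have to be found in the camera images.
- cap_1: Sound capacitor, upright cylinder 30 mm in diameter and 42 mm tall, blue sleeve with a white stripe; about 35 g (varies). Origin at the centre of its underside, z up along its axis. Its flat top is silver with a fine cross. Just like cap_2.
- cap_2: Sound capacitor, upright cylinder 30 mm in diameter and 42 mm tall, blue sleeve with a white stripe; about 35 g (varies). Origin at the centre of its underside, z up along its axis. Its flat top is silver with a fine cross. Just like cap_1.
- cap_burst: Burst capacitor, upright cylinder 30 mm in diameter and 42 mm tall, blue sleeve with a white stripe; about 35 g (varies). Origin at the centre of its underside, z up along its axis. Told from the sound ones by its orange-brown domed top, which stands 4 mm above the 42 mm can.
- heatsink_1: Finned heatsink, bare aluminium, a block 30 x 36 mm and 40 mm tall standing on the bench with five upright fins; may be gripped across either pair of sides. Origin at the centre of its underside, z up, x across its 30 mm width (fins lie along y). About 60 g (varies). Just like heatsink_2.
- heatsink_2: Finned heatsink, bare aluminium, a block 30 x 36 mm and 40 mm tall standing on the bench with five upright fins; may be gripped across either pair of sides. Origin at the centre of its underside, z up, x across its 30 mm width (fins lie along y). About 60 g (varies). Just like heatsink_1.
- tray_blue: Blue tray fixed to the mat, outside 72 mm (its x) by 140 mm (its y), floor 3 mm thick, lips and the one dividing lip 4 mm wide with tops 10 mm above the bench. Two bays, each 64 x 64 mm inside, centred 34 mm either side of the origin along the tray's y. Origin at the centre of the underside, z up. For the sound capacitors.
- tray_yellow: Yellow tray fixed to the mat, outside 72 mm (its x) by 140 mm (its y), floor 3 mm thick, lips and the one dividing lip 4 mm wide with tops 10 mm above the bench. Two bays, each 64 x 64 mm inside, centred 34 mm either side of the origin along the tray's y. Origin at the centre of the underside, z up. For the heatsinks.
- tray_red: Red scrap tray fixed to the mat, 72 x 72 mm outside, one bay of 64 x 64 mm inside, floor 3 mm thick, lip top 10 mm above the bench. Origin at the centre of the underside, z up. For the burst capacitor.
- board: Green circuit board, 110 (its x) x 68 (its y) x 3 mm with small chips up to 9 mm above its underside, resting loose on four fixed black posts, its underside 45 mm above the bench. Origin at the centre of its underside. To be left alone.
- wick_spool: White flat spool with a copper-coloured ring on top, 44 mm in diameter and 12 mm high, lying loose on the mat. Origin at the centre of its underside. To be left alone. (Nearby, not listed and not part of the job: fixed steel tweezers, cotton swabs and a scrap of wipe on the mat, all less than 8 mm high, and a spare black post, 66 mm tall, beyond the trays on the robot's right.)
There are look-alikes about, which are no part of the job. What is shaped like the heatsink_2 but turquoise is not meant.

How it is judged:
By the outcome, as a careful person would: the job done as asked, in the order asked, and still so for the second after the job is handed in, with the robot touching nothing.
It also fails if it takes over 118 s, if anything falls off the work surface, if the arm or the gripper's body presses on something with over 40 N, if the wrist force passes 120 N, or if a joint passes its speed limit or range.

## Working session

There is one attempt and no reset: what is moved stays moved. The work goes in short steps, Python scripts to look and compute and a tool call to move; the robot and the scene stay as the last step left them, time stands still between calls to the robot, and variables do not carry over. Pictures are saved under pics/ and viewed, at most 14 in all, crops included, and the job is handed in when it is done.

Besides the shell and the picture viewer there is one more tool, called after ">>>" as a command line: name --pt "numbers of a row" for each row, then --argument value for the rest. send_rows: Moves the arm, as the interface text tells. Its arguments: {"type":"object","properties":{"motion":{"type":"array"},"squeeze":{"type":"number"}},"required":["motion"]}

```bash
mkdir -p pics; cat > h.py <<'E'
import numpy as np, cv2
from workcell import env, eyes
def save(n,im): cv2.imwrite('pics/'+n,cv2.cvtColor(im,cv2.COLOR_RGB2BGR))
def ray(f,u,v,z):
    R=np.array(f['R']);t=np.array(f['t'])
    d=R.T@np.array([(u-f['cx'])/f['fx'],(v-f['cy'])/f['fy'],1]);c=-R.T@t
    return c+d*(z-c[2])/d[2]
def cloud(f):
    D=f['depth'];v,u=np.mgrid[:400,:640]
    P=np.stack([(u-f['cx'])/f['fx']*D,(v-f['cy'])/f['fy']*D,D],-1)
    return (P-np.array(f['t']))@np.array(f['R'])
E
python3 - <<'E'
from h import *
import pickle
s=env.state();print(s)
F={n:eyes.grab_frame(n) for n in('top','scene')}
pickle.dump(F,open('F.pkl','wb'))
for n in F:
    f=F[n];save(n+'0.png',f['pixels']);print(n,f['fx'],f['cx'],f['cy'],-np.array(f['R']).T@np.array(f['t']),np.round(f['R'],3).tolist())
E
```

```text
{'time_s': 0.0, 'qpos': array([-7.03590068e+01,  1.83510045e+01,  8.97076515e+01, -7.46026503e-04,
        7.20440124e+01, -1.14588570e+00]), 'qvel': array([-0.05407164,  0.13949928,  0.03790119, -0.02711289, -0.04895024,
       -0.07526988]), 'effort': array([-1.00174471e-03, -4.12462485e+01, -2.31980288e+01,  7.29232351e-02,
        4.57993371e-02, -1.53964934e-04]), 'ee_pos': array([ 203.88605249, -537.08377738,  213.1182325 ]), 'ee_rot': array([-1.79897338e+02, -1.34404246e-03,  2.07871083e+01]), 'force': array([ 0.37002993,  0.72067181, -0.06760462]), 'torque': array([ 0.0110129 , -0.0134617 , -0.01071011]), 'gripper_force': 0.0, 'gripper_width': 91.5741404398663}
top 404.71671764688256 320.27021353073934 197.36742086431744 [4.03712459e+02 1.38978504e-02 9.01421163e+02] [[-0.008, -1.0, 0.003], [-0.986, 0.007, -0.168], [0.168, -0.004, -0.986]]
scene 485.2927886401789 324.63138536991346 197.0221676134776 [1026.1418622   503.97850538  735.64641276] [[-0.729, 0.684, 0.018], [0.468, 0.518, -0.716], [-0.499, -0.514, -0.698]]
```

View pics/top0.png

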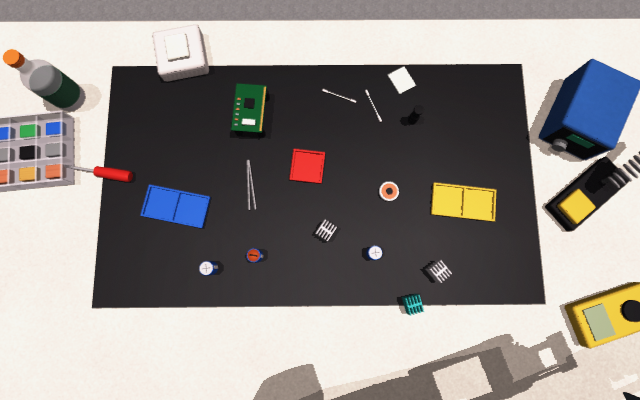

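View pics/scene0.png

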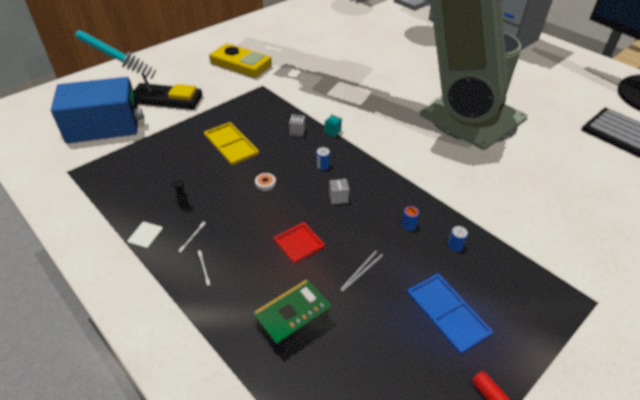

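The top view shows silver-topped cans at (206,268) and (375,253), the brown-topped can at (254,255), bare heatsinks at (326,231) and (439,271), and a turquoise decoy at (414,304). The trays are blue (175,206), red (307,166) and yellow (464,202). In the scene view the same parts are at (458,238), (323,158), (411,218), (339,191), (297,126) and (333,126 turquoise).

Possible mix-ups:
- Caps: (206,268), (375,253) and (254,255). The two silver-topped ones go to blue and the brown one to red.
- Heatsinks: (326,231), (439,271) and turquoise (414,304). The turquoise one is left out.

Next I check this in a crop and triangulate.

```bash
python3 - <<'E'
from h import *
import pickle
F=pickle.load(open('F.pkl','rb'));T,S=F['top'],F['scene']
a=T['pixels'][215:320,190:460];save('crop1.png',cv2.resize(a,None,fx=2.9,fy=2.9,interpolation=cv2.INTER_CUBIC))
def tri(p,q):
    A=[];b=[]
    for f,(u,v) in((T,p),(S,q)):
        R=np.array(f['R']);t=np.array(f['t']);c=-R.T@t
        d=R.T@np.array([(u-f['cx'])/f['fx'],(v-f['cy'])/f['fy'],1]);d/=np.linalg.norm(d)
        M=np.eye(3)-np.outer(d,d);A.append(M);b.append(M@c)
    return np.linalg.lstsq(np.vstack(A),np.hstack(b),rcond=None)[0]
# caps: triangulated tops
for n,p,q in(('capL',(206,268),(459,232)),('capR',(375,253),(323,152)),('burst',(253.5,255),(411,211))):print(n,tri(p,q).round(1))
# depth clouds
for nm,f in F.items():
    P=cloud(f);H=cv2.cvtColor(f['pixels'],cv2.COLOR_RGB2HSV)
    print(nm)
    m=((P[...,2]>25)&(P[...,2]<60)&(P[...,0]>200)&(P[...,0]<480)&(abs(P[...,1])<450)).astype(np.uint8)
    n,l,st,ce=cv2.connectedComponentsWithStats(m)
    for i in range(1,n):
        if st[i,4]>25:
            Q=P[l==i];z=np.percentile(Q[:,2],90);W=Q[Q[:,2]>z-5]
            print(st[i].tolist(),'ztop',z.round(1),'c',((W.max(0)+W.min(0))/2).round(1)[:2],W.mean(0).round(1)[:2],'ext',np.ptp(W,axis=0).round(0)[:2])
    for c,lo,hi in(('blue',100,125),('yellow',20,34),('red',0,8)):
        m=cv2.inRange(H,(lo,130,90),(hi,255,255))*((P[...,2]<16)&(abs(P[...,1])<420)&(P[...,0]>250)&(P[...,0]<640)).astype(np.uint8)
        m=cv2.morphologyEx(m,cv2.MORPH_CLOSE,np.ones((5,5)))
        k=max(cv2.findContours(m,0,2)[0],key=cv2.contourArea)[:,0]
        X=np.array([ray(f,u,v,10)[:2] for u,v in k],np.float32)
        r=cv2.minAreaRect(X);print(c,np.round(r[0],1),np.round(r[1],1),round(r[2],1),'z',np.percentile(P[m>0][:,2],[10,50,90]).round(1))
E
```

```text
capL [402.7 236.   40.9]
capR [ 430.7 -118.3   39.9]
burst [428.5 137.6  41.6]
top
[321, 230, 13, 12, 54] ztop 42.3 c [469.5 -18.6] [471.8 -18.7] ext [21. 24.]
[368, 246, 15, 14, 165] ztop 45.4 c [ 431.9 -118.6] [ 431.8 -118.3] ext [27. 27.]
[247, 248, 15, 15, 172] ztop 47.7 c [428.5 137.1] [428.8 137. ] ext [25. 27.]
[200, 261, 16, 15, 183] ztop 45.4 c [402.5 235. ] [402.4 235.2] ext [29. 28.]
[429, 260, 23, 23, 259] ztop 41.8 c [ 391.5 -254.7] [ 392.2 -254.5] ext [43. 45.]
[404, 294, 20, 22, 252] ztop 41.7 c [ 323.8 -196.2] [ 324.7 -196.7] ext [40. 36.]
blue [539.7 320.1] [142.7  73.1] 78.2 z [ 2.9  5.3 10.7]
yellow [ 544.7 -323.9] [142.7  73.7] 82.9 z [ 2.4  4.8 10.3]
red [615.5  27.7] [76.7 48.7] 89.6 z [ 2.2  5.  10.9]
scene
[289, 115, 15, 15, 144] ztop 40.9 c [ 393.2 -252.7] [ 393.8 -253.5] ext [47. 43.]
[324, 114, 18, 17, 179] ztop 40.0 c [ 326.2 -195.2] [ 325.9 -195.4] ext [39. 38.]
[316, 148, 14, 15, 156] ztop 43.6 c [ 432.1 -116.1] [ 434.2 -116.1] ext [30. 30.]
[333, 180, 16, 15, 98] ztop 40.2 c [470.  -11.9] [472.1 -13.1] ext [20. 39.]
[403, 207, 16, 16, 197] ztop 44.9 c [430. 139.] [431.6 140.3] ext [30. 30.]
[450, 227, 18, 17, 222] ztop 43.1 c [403.8 237.3] [405.3 237.5] ext [29. 28.]
blue [540.3 319.1] [145.2  79.5] 78.0 z [ 1.9  4.2 10.1]
yellow [ 544.4 -323.5] [154.3  79.7] 83.1 z [1.5 4.5 9.6]
red [619.8  26.8] [80.7 59.1] 83.0 z [1.2 4.2 9.6]
```

View pics/crop1.png

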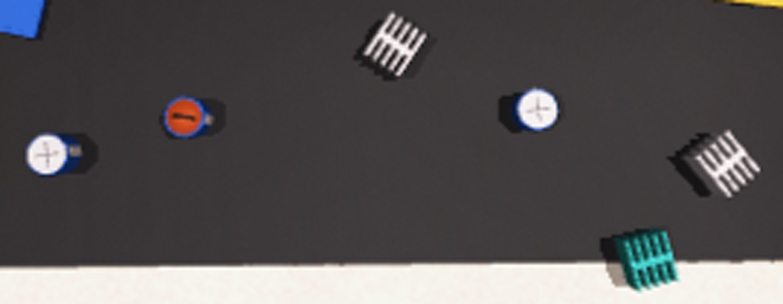

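The crop confirms the choice: left and right caps have silver crossed tops, the one at crop (185,117) is brown, the two bare heatsinks are at (395,45) and (727,163), and the turquoise one at (647,260) is left alone. Next are the heatsink angles and the red tray, which my x limit had cut off.

```bash
python3 - <<'E'
from h import *
import pickle
F=pickle.load(open('F.pkl','rb'))
for nm,f,cs in(('top',F['top'],((326,231),(439,271))),('scene',F['scene'],((339,191),(297,126)))):
    H=cv2.cvtColor(f['pixels'],cv2.COLOR_RGB2HSV);P=cloud(f)
    for c in cs:
        m=np.zeros((400,640),np.uint8);u,v=c;w=14
        m[v-w:v+w,u-w:u+w]=(H[v-w:v+w,u-w:u+w,2]>(150 if nm=='top' else 120))
        pts=np.argwhere(m)[:,::-1]
        X=np.array([ray(f,a,b,40)[:2] for a,b in pts],np.float32);r=cv2.minAreaRect(X)
        print(nm,c,len(pts),np.round(r[0],1),np.round(r[1],1),round(r[2],1))
    m=cv2.inRange(H,(0,180,120),(8,255,255))*((P[...,2]<16)&(P[...,0]>500)&(P[...,0]<720)&(abs(P[...,1])<120)).astype(np.uint8)
    k=max(cv2.findContours(m,0,2)[0],key=cv2.contourArea)[:,0]
    r=cv2.minAreaRect(np.array([ray(f,u,v,10)[:2] for u,v in k],np.float32));print('red',nm,np.round(r[0],1),np.round(r[1],1),round(r[2],1))
f=eyes.grab_frame('wrist');save('w0.png',f['pixels']);print(np.round(f['T_tool_cam'],3).tolist(),f['fx'])
E
```

```text
top (326, 231) 142 [480.4 -15.3] [30.2 34.3] 55.9
top (439, 271) 165 [ 392.4 -255.1] [35.3 31.1] 38.0
red top [629.5  25.8] [73.3 72.5] 83.1
scene (339, 191) 171 [479.8 -16.3] [34.2 33.9] 47.9
scene (297, 126) 110 [ 380.5 -254.7] [46.9 49. ] 48.1
red scene [629.2  25.2] [76.8 75.3] 82.8
[[-0.0, -0.97, -0.245, 68.65], [1.0, -0.0, 0.0, -0.092], [-0.0, -0.245, 0.97, -170.488], [0.0, 0.0, 0.0, 1.0]] 356.4908275587129
```

>>> send_rows --pt "0.455 0.84 -0.128 0 0 0.9535 1" --pt "0.455 0.84 -0.128 0 0 0.9535 1" --pt "0.455 0.84 -0.128 0 0 0.9535 1" --pt "0.455 0.84 -0.128 0 0 0.9535 1" --pt "0.455 0.84 -0.128 0 0 0.9535 1" --pt "0.455 0.84 -0.128 0 0 0.9535 1" --pt "0.455 0.84 -0.128 0 0 0.9535 1" --pt "0.455 0.84 -0.128 0 0 0.9535 1" --pt "0.455 0.84 -0.128 0 0 0.9535 1" --pt "0.455 0.84 -0.128 0 0 0.9535 1" --pt "0.455 0.84 -0.128 0 0 0.9535 1" --pt "0.455 0.84 -0.128 0 0 0.9535 1" --pt "0.455 0.84 -0.128 0 0 0.9535 1" --squeeze 15

```text
time_s: 1.78
ee_pos: [431.4, -118.2, 150.1]
ee_rot: [180.0, 0.0, 77.9]
force: [0.6, 0.5, -0.6]
gripper_width: 91.3
gripper_force: 0.0
```

```bash
cat >> h.py <<'E'
from scipy.spatial.transform import Rotation as Ro
def wrist(n=None):
    s=env.state();f=eyes.grab_frame('wrist')
    if n: save(n,f['pixels'])
    M=np.eye(4);M[:3,:3]=Ro.from_euler('xyz',s['ee_rot'],degrees=True).as_matrix();M[:3,3]=s['ee_pos']
    W=np.linalg.inv(M@np.array(f['T_tool_cam']));f['R']=W[:3,:3];f['t']=W[:3,3]
    return s,f
def look(n,zlo=25,zhi=60,rad=60):
    "objects standing under the tool"
    s,f=wrist(n);P=cloud(f);c=s['ee_pos']
    m=((P[...,2]>zlo)&(P[...,2]<zhi)&(np.hypot(P[...,0]-c[0],P[...,1]-c[1])<rad)&(f['depth']>0)).astype(np.uint8)
    print('ee',s['ee_pos'].round(1),s['ee_rot'].round(1),'t',s['time_s'],'w',round(s['gripper_width'],1))
    k,l,st,_=cv2.connectedComponentsWithStats(m)
    for i in range(1,k):
        if st[i,4]>150:
            Q=P[l==i];z=np.percentile(Q[:,2],90);W=Q[Q[:,2]>z-6][:,:2].astype(np.float32);r=cv2.minAreaRect(W)
            print(st[i].tolist(),'z',z.round(1),'rect',np.round(r[0],1),np.round(r[1],1),round(r[2],1))
    return s,f
E
python3 -c "
from h import *
look('w1.png')"
```

```text
ee [ 431.4 -118.2  150.1] [180.    0.   77.9] t 1.775 w 91.3
[305, 178, 37, 40, 1123] z 43.3 rect [ 431.9 -118.6] [28.9 29.3] 69.7
```

View pics/w1.png

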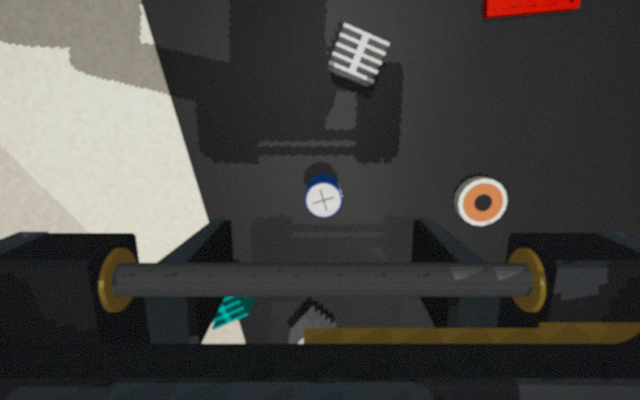

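The wrist view shows the silver crossed cap top at (323,200) centred under the tool, with the spool at (482,202) and a heatsink at (360,55), both clear. Descending to grasp.

>>> send_rows --pt "0 0 -0.11 0 0 0 1" --pt "0 0 -0.2 0 0 0 1" --pt "0 0 -0.25 0 0 0 1" --pt "0 0 -0.268 0 0 0 1" --pt "0 0 -0.268 0 0 0 1" --pt "0 0 -0.268 0 0 0 -1" --pt "0 0 -0.268 0 0 0 -1" --pt "0 0 -0.268 0 0 0 -1" --pt "0 0 -0.268 0 0 0 -1" --pt "0 0 -0.268 0 0 0 -1" --pt "0 0 -0.268 0 0 0 -1" --pt "0 0 -0.268 0 0 0 -1" --pt "0 0 -0.268 0 0 0 -1" --squeeze 15

```text
time_s: 3.45
ee_pos: [431.6, -117.6, 16.0]
ee_rot: [180.0, 0.0, 78.0]
force: [0.8, -0.0, 0.4]
gripper_width: 29.1
gripper_force: 15.0
```

>>> send_rows --pt "0 0 0.08 0 0 0 -1" --pt "0 0 0.2 0 0 0 -1" --pt "0.1 0.35 0.2 0 0 0 -1" --pt "0.231 0.941 0.2 0 0 0 -1" --pt "0.231 0.941 0.2 0 0 0 -1" --pt "0.231 0.941 0.2 0 0 0 -1" --pt "0.231 0.941 0.2 0 0 0 -1" --pt "0.231 0.941 0.2 0 0 0 -1" --pt "0.231 0.941 0.2 0 0 0 -1" --pt "0.231 0.941 0.2 0 0 0 -1" --pt "0.231 0.941 0.2 0 0 0 -1" --pt "0.231 0.941 0.2 0 0 0 -1" --pt "0.231 0.941 0.2 0 0 0 -1" --pt "0.231 0.941 0.2 0 0 0 -1" --pt "0.231 0.941 0.08 0 0 0 -1" --pt "0.231 0.941 0.03 0 0 0 -1" --pt "0.231 0.941 0.03 0 0 0 -1"

```text
time_s: 5.58
ee_pos: [545.7, 351.4, 29.0]
ee_rot: [-179.8, 0.2, 77.9]
force: [0.6, 0.2, 0.4]
gripper_width: 29.2
gripper_force: 15.0
```

```bash
python3 - <<'E'
from h import *
s,f=wrist('w2.png');print(s['ee_pos'].round(1),s['gripper_width'])
H=cv2.cvtColor(f['pixels'],cv2.COLOR_RGB2HSV);P=cloud(f)
m=cv2.inRange(H,(100,150,60),(125,255,255))>0
m&=(P[...,2]<8)&(P[...,2]>-5)
print(np.percentile(P[m][:,2],[10,30,50,70,90]).round(1))
E
```

```text
[545.7 351.4  29. ] 29.160127070992612
[2.9 3.4 3.8 4.2 4.8]
```

View pics/w2.png

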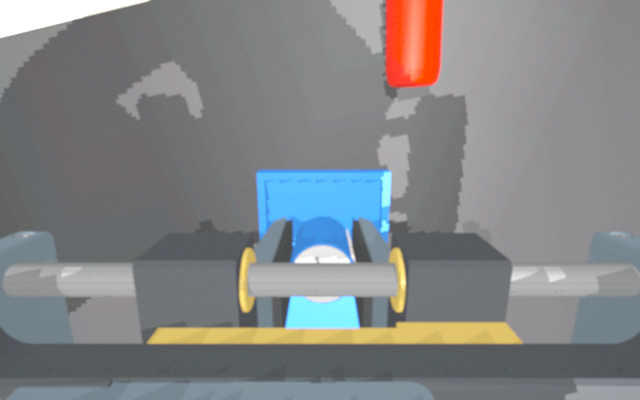

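The held cap (323,285) sits between the walls of the far blue bay. Lowering, releasing and moving over the second cap.

>>> send_rows --pt "0 0 -0.015 0 0 0 -1" --pt "0 0 -0.023 0 0 0 -1" --pt "0 0 -0.023 0 0 0 -1" --pt "0 0 -0.023 0 0 0 -1" --pt "0 0 -0.023 0 0 0 0.2" --pt "0 0 -0.023 0 0 0 0.2" --pt "0 0 -0.023 0 0 0 0.2" --pt "0 0 -0.023 0 0 0 0.2" --pt "0 0 0.08 0 0 0 0.2" --pt "0 0 0.18 0 0 0 0.2" --pt "-0.289 -0.235 0.18 0 0 0 0.6" --pt "-0.289 -0.235 0.18 0 0 0 0.6" --pt "-0.289 -0.235 0.18 0 0 0 0.6" --pt "-0.289 -0.235 0.18 0 0 0 0.6" --pt "-0.289 -0.235 0.18 0 0 0 0.6" --pt "-0.289 -0.235 0.18 0 0 0 0.6" --pt "-0.289 -0.235 0.18 0 0 0 0.6"

```text
time_s: 7.75
ee_pos: [403.6, 236.1, 120.9]
ee_rot: [180.0, -0.0, 78.0]
force: [-0.0, 0.2, -0.4]
gripper_width: 73.3
gripper_force: 0.0
```

```bash
python3 - <<'E'
from h import *
look('w3.png')
f=eyes.grab_frame('top');P=cloud(f)
m=(P[...,2]>25)&(P[...,2]<60)&(P[...,0]>500)&(P[...,0]<600)&(P[...,1]>270)&(P[...,1]<400)
Q=P[m];print(m.sum(),np.percentile(Q[:,2],95),((Q.max(0)+Q.min(0))/2).round(1),np.ptp(Q,axis=0).round())
E
```

```text
ee [403.6 236.1 120.9] [180.  -0.  78.] t 7.75 w 73.3
[301, 185, 41, 44, 1382] z 43.3 rect [402.5 236.1] [29.1 28.9] 30.1
203 49.82051921204481 [546.1 351.6  38.4] [28. 30. 27.]
```

>>> send_rows --pt "0 0.001 -0.11 0 0 0 0.6" --pt "0 0.001 -0.19 0 0 0 0.6" --pt "0 0.001 -0.21 0 0 0 0.6" --pt "0 0.001 -0.21 0 0 0 0.6" --pt "0 0.001 -0.21 0 0 0 -1" --pt "0 0.001 -0.21 0 0 0 -1" --pt "0 0.001 -0.21 0 0 0 -1" --pt "0 0.001 -0.21 0 0 0 -1" --pt "0 0.001 -0.21 0 0 0 -1" --pt "0 0.001 -0.21 0 0 0 -1" --pt "0 0 -0.12 0 0 0 -1" --pt "0 0 0 0 0 0 -1" --pt "0.261 0.102 0 0 0 0 -1" --pt "0.261 0.102 0 0 0 0 -1" --pt "0.261 0.102 0 0 0 0 -1" --pt "0.261 0.102 0 0 0 0 -1" --pt "0.261 0.102 0 0 0 0 -1" --pt "0.261 0.102 0 0 0 0 -1"

```text
time_s: 10.1
ee_pos: [531.7, 285.9, 121.1]
ee_rot: [-180.0, 0.0, 78.0]
force: [-0.8, 0.1, -0.3]
gripper_width: 29.8
gripper_force: 15.0
```

```bash
python3 - <<'E'
from h import *
s,f=wrist('w4.png');print(s['ee_pos'].round(1),s['gripper_width'])
E
```

```text
[531.7 285.9 121.1] 29.78070640325466
```

View pics/w4.png

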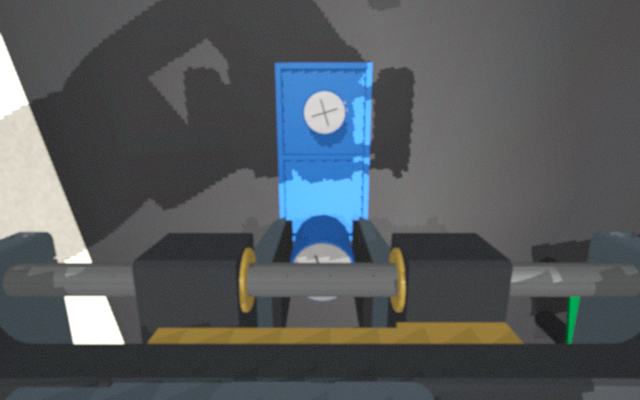

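First cap stands upright in the far bay (324,112); the held one is over the near bay. I lower and release it, then go to the middle heatsink.

>>> send_rows --pt "0 0 -0.11 0 0 0 -1" --pt "0 0 -0.18 0 0 0 -1" --pt "0 0 -0.203 0 0 0 -1" --pt "0 0 -0.203 0 0 0 -1" --pt "0 0 -0.203 0 0 0 -1" --pt "0 0 -0.203 0 0 0 0.2" --pt "0 0 -0.203 0 0 0 0.2" --pt "0 0 -0.203 0 0 0 0.2" --pt "0 0 -0.203 0 0 0 0.2" --pt "0 0 -0.1 0 0 0 0.2" --pt "0 0 0 0 0 0 0.2" --pt "-0.106 -0.604 0 0 0 -0.367 0.8" --pt "-0.106 -0.604 0 0 0 -0.367 0.8" --pt "-0.106 -0.604 0 0 0 -0.367 0.8" --pt "-0.106 -0.604 0 0 0 -0.367 0.8" --pt "-0.106 -0.604 0 0 0 -0.367 0.8" --pt "-0.106 -0.604 0 0 0 -0.367 0.8" --pt "-0.106 -0.604 0 0 0 -0.367 0.8" --pt "-0.106 -0.604 0 0 0 -0.367 0.8" --pt "-0.106 -0.604 0 0 0 -0.367 0.8"

```text
time_s: 12.65
ee_pos: [480.3, -14.4, 120.9]
ee_rot: [-180.0, -0.0, 56.1]
force: [-1.0, 0.5, -0.0]
gripper_width: 82.1
gripper_force: 0.0
```

```bash
python3 - <<'E'
from h import *
s,f=look('w5.png',zlo=15)
H=cv2.cvtColor(f['pixels'],cv2.COLOR_RGB2HSV)
m=((H[...,2]>130)&(H[...,1]<60)).astype(np.uint8);m[:120]=0;m[240:]=0;m[:,:220]=0;m[:,420:]=0
X=np.array([ray(f,a,b,40)[:2] for b,a in np.argwhere(m)],np.float32);r=cv2.minAreaRect(X);print(len(X),r)
f=eyes.grab_frame('top');P=cloud(f)
m=(P[...,2]>25)&(P[...,2]<60)&(P[...,0]>480)&(P[...,0]<600)&(P[...,1]>240)&(P[...,1]<318)
Q=P[m];print(m.sum(),np.percentile(Q[:,2],95),((Q.max(0)+Q.min(0))/2).round(1),np.ptp(Q,axis=0).round())
E
```

```text
ee [480.3 -14.4 120.9] [-180.    -0.    56.1] t 12.65 w 82.1
[299, 183, 50, 47, 2223] z 40.3 rect [480.4 -16.1] [31.  35.9] 55.8
2515 ((482.54583740234375, -13.38241195678711), (37.713958740234375, 38.14973831176758), 56.087284088134766)
191 49.10045805975951 [532.  285.4  37.7] [28. 30. 25.]
```

View pics/w5.png

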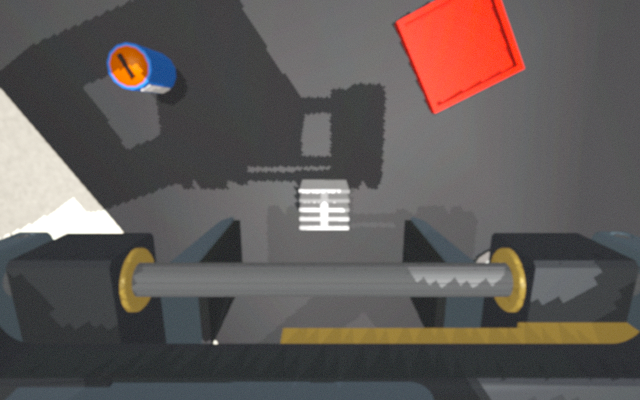

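The heatsink (324,206) is bare aluminium and square to the jaws, and the second cap stands upright in the near blue bay. Gripping the heatsink and carrying it to the far yellow bay.

>>> send_rows --pt "0 0 -0.11 0 0 0 0.8" --pt "0 0 -0.19 0 0 0 0.8" --pt "0 0 -0.211 0 0 0 0.8" --pt "0 0 -0.211 0 0 0 0.8" --pt "0 0 -0.211 0 0 0 -1" --pt "0 0 -0.211 0 0 0 -1" --pt "0 0 -0.211 0 0 0 -1" --pt "0 0 -0.211 0 0 0 -1" --pt "0 0 -0.211 0 0 0 -1" --pt "0 0 -0.211 0 0 0 -1" --pt "0 0 -0.12 0 0 0 -1" --pt "0 0 0 0 0 0 -1" --pt "0.121 -0.684 0 0 0 0.45 -1" --pt "0.121 -0.684 0 0 0 0.45 -1" --pt "0.121 -0.684 0 0 0 0.45 -1" --pt "0.121 -0.684 0 0 0 0.45 -1" --pt "0.121 -0.684 0 0 0 0.45 -1" --pt "0.121 -0.684 0 0 0 0.45 -1" --pt "0.121 -0.684 0 0 0 0.45 -1" --pt "0.121 -0.684 0 0 0 0.45 -1" --squeeze 20

```text
time_s: 15.25
ee_pos: [539.9, -356.9, 120.2]
ee_rot: [-179.9, -0.1, 83.0]
force: [-0.5, 0.0, 0.0]
gripper_width: 35.8
gripper_force: 20.0
```

```bash
python3 - <<'E'
from h import *
s,f=wrist('w6.png');print(s['ee_pos'].round(1),s['gripper_width'])
E
```

```text
[ 539.9 -356.9  120.2] 35.77267965423147
```

View pics/w6.png

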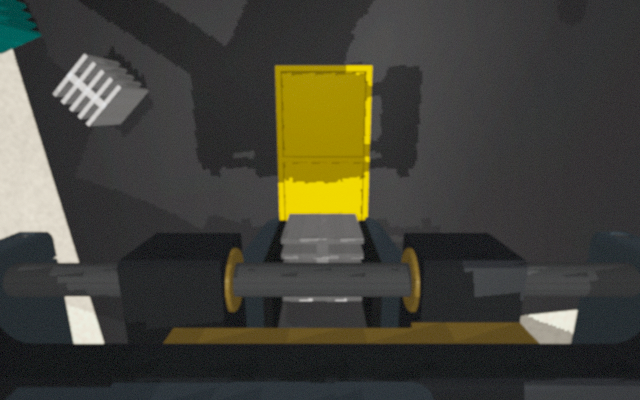

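The heatsink is held square over the far yellow bay, and the last heatsink shows at (97,90). I lower and release, then go to it.

>>> send_rows --pt "0 0 -0.11 0 0 0 -1" --pt "0 0 -0.18 0 0 0 -1" --pt "0 0 -0.204 0 0 0 -1" --pt "0 0 -0.204 0 0 0 -1" --pt "0 0 -0.204 0 0 0 -1" --pt "0 0 -0.204 0 0 0 0.3" --pt "0 0 -0.204 0 0 0 0.3" --pt "0 0 -0.204 0 0 0 0.3" --pt "0 0 -0.204 0 0 0 0.3" --pt "0 0 -0.1 0 0 0 0.3" --pt "0 0 0 0 0 0 0.3" --pt "-0.296 0.206 0 0 0 -0.75 0.3" --pt "-0.296 0.206 0 0 0 -0.75 0.3" --pt "-0.296 0.206 0 0 0 -0.75 0.3" --pt "-0.296 0.206 0 0 0 -0.75 0.3" --pt "-0.296 0.206 0 0 0 -0.75 0.3" --pt "-0.296 0.206 0 0 0 -0.75 0.3" --pt "-0.296 0.206 0 0 0 -0.75 0.3" --pt "-0.296 0.206 0 0 0 -0.75 0.3"

```text
time_s: 17.68
ee_pos: [392.8, -254.8, 120.8]
ee_rot: [-180.0, 0.0, 38.0]
force: [-0.4, -0.4, 0.3]
gripper_width: 59.4
gripper_force: 0.0
```

```bash
python3 - <<'E'
from h import *
s,f=look('w7.png',zlo=15,rad=50)
f=eyes.grab_frame('top');P=cloud(f)
m=(P[...,2]>25)&(P[...,2]<60)&(P[...,0]>480)&(P[...,0]<610)&(P[...,1]>-410)&(P[...,1]<-270)
Q=P[m];print(m.sum(),np.percentile(Q[:,2],95),((Q.max(0)+Q.min(0))/2).round(1),np.ptp(Q,axis=0).round())
E
```

```text
ee [ 392.8 -254.8  120.8] [-180.    0.   38.] t 17.675 w 59.4
[302, 179, 41, 54, 1341] z 40.5 rect [ 392.2 -255.1] [36.2 29.8] 38.6
301 46.09602116984462 [ 541.3 -355.4   36.2] [39. 34. 22.]
```

View pics/w7.png

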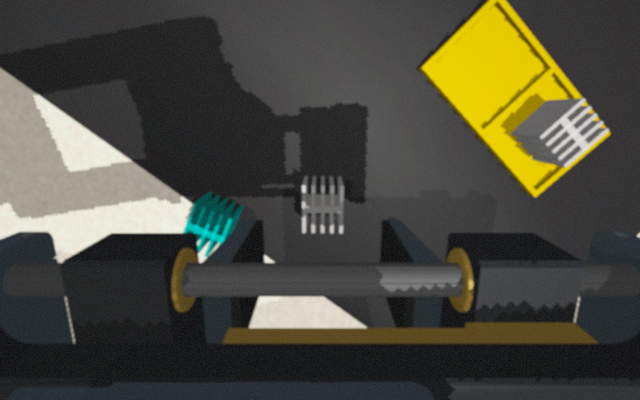

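First heatsink is upright in the far bay (575,133). The second (323,205) is square to the jaws, and the turquoise one (212,222) is clear of the fingers. Grip and carry.

>>> send_rows --pt "0 0 -0.11 0 0 0 0.3" --pt "0 0 -0.19 0 0 0 0.3" --pt "0 0 -0.211 0 0 0 0.3" --pt "0 0 -0.211 0 0 0 0.3" --pt "0 0 -0.211 0 0 0 -1" --pt "0 0 -0.211 0 0 0 -1" --pt "0 0 -0.211 0 0 0 -1" --pt "0 0 -0.211 0 0 0 -1" --pt "0 0 -0.211 0 0 0 -1" --pt "0 0 -0.12 0 0 0 -1" --pt "0 0 0 0 0 0 -1" --pt "0.312 -0.071 0 0 0 0.75 -1" --pt "0.312 -0.071 0 0 0 0.75 -1" --pt "0.312 -0.071 0 0 0 0.75 -1" --pt "0.312 -0.071 0 0 0 0.75 -1" --pt "0.312 -0.071 0 0 0 0.75 -1" --pt "0.312 -0.071 0 0 0 0.75 -1" --pt "0.312 -0.071 0 0 0 0.75 -1"

```text
time_s: 20.02
ee_pos: [548.2, -290.1, 121.1]
ee_rot: [180.0, -0.0, 82.9]
force: [-0.7, -0.4, -0.0]
gripper_width: 30.0
gripper_force: 20.0
```

```bash
python3 - <<'E'
from h import *
s,f=wrist('w8.png');print(s['ee_pos'].round(1),s['gripper_width'])
E
```

```text
[ 548.2 -290.1  121.1] 29.9627580906381
```

View pics/w8.png

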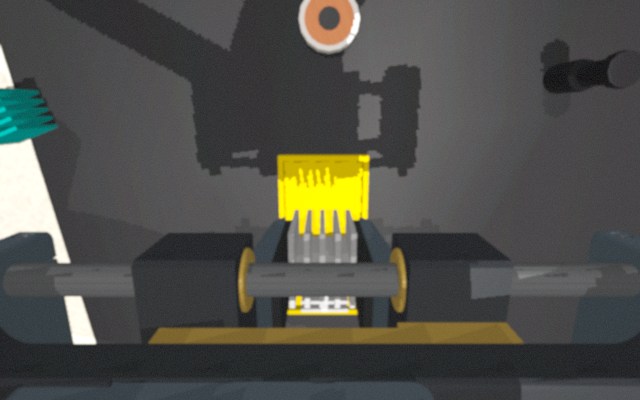

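Held heatsink is over the near bay. I lower and release, then go to the burst cap.

>>> send_rows --pt "0 0 -0.11 0 0 0 -1" --pt "0 0 -0.18 0 0 0 -1" --pt "0 0 -0.204 0 0 0 -1" --pt "0 0 -0.204 0 0 0 -1" --pt "0 0 -0.204 0 0 0 -1" --pt "0 0 -0.204 0 0 0 0.2" --pt "0 0 -0.204 0 0 0 0.2" --pt "0 0 -0.204 0 0 0 0.2" --pt "0 0 -0.204 0 0 0 0.2" --pt "0 0 -0.1 0 0 0 0.2" --pt "0 0 0 0 0 0 0.2" --pt "-0.24 0.855 0 0 0 0 0.6" --pt "-0.24 0.855 0 0 0 0 0.6" --pt "-0.24 0.855 0 0 0 0 0.6" --pt "-0.24 0.855 0 0 0 0 0.6" --pt "-0.24 0.855 0 0 0 0 0.6" --pt "-0.24 0.855 0 0 0 0 0.6" --pt "-0.24 0.855 0 0 0 0 0.6" --pt "-0.24 0.855 0 0 0 0 0.6" --pt "-0.24 0.855 0 0 0 0 0.6"

```text
time_s: 22.58
ee_pos: [428.6, 137.4, 121.1]
ee_rot: [180.0, 0.0, 83.1]
force: [0.3, 0.0, 0.3]
gripper_width: 73.0
gripper_force: 0.0
```

```bash
python3 - <<'E'
from h import *
s,f=look('w9.png',rad=50)
f=eyes.grab_frame('top');P=cloud(f);save('top9.png',f['pixels'])
for a,b in((-410,-325),(-325,-240)):
    m=(P[...,2]>25)&(P[...,2]<60)&(P[...,0]>480)&(P[...,0]<610)&(P[...,1]>a)&(P[...,1]<b)
    Q=P[m];print(m.sum(),np.percentile(Q[:,2],95),((Q.max(0)+Q.min(0))/2).round(1),np.ptp(Q,axis=0).round())
E
```

```text
ee [428.6 137.4 121.1] [180.    0.   83.1] t 22.575 w 73.0
[302, 184, 40, 44, 1376] z 45.7 rect [428.4 137.9] [29.4 28.5] 83.2
295 45.77377090721856 [ 540.9 -356.1   36.8] [38. 34. 23.]
260 46.18387272602288 [ 548.7 -290.7   37.1] [34. 39. 24.]
```

>>> send_rows --pt "0 0 -0.11 0 0 0 0.6" --pt "0 0 -0.19 0 0 0 0.6" --pt "0 0 -0.21 0 0 0 0.6" --pt "0 0 -0.21 0 0 0 0.6" --pt "0 0 -0.21 0 0 0 -1" --pt "0 0 -0.21 0 0 0 -1" --pt "0 0 -0.21 0 0 0 -1" --pt "0 0 -0.21 0 0 0 -1" --pt "0 0 -0.21 0 0 0 -1" --pt "0 0 -0.21 0 0 0 -1" --pt "0 0 -0.12 0 0 0 -1" --pt "0 0 0 0 0 0 -1" --pt "0.402 -0.224 0 0 0 0 -1" --pt "0.402 -0.224 0 0 0 0 -1" --pt "0.402 -0.224 0 0 0 0 -1" --pt "0.402 -0.224 0 0 0 0 -1" --pt "0.402 -0.224 0 0 0 0 -1" --pt "0.402 -0.224 0 0 0 0 -1" --pt "0.402 -0.224 0 0 0 0 -1" --pt "0.402 -0.224 0 0 0 0 -1" --squeeze 15

```text
time_s: 25.18
ee_pos: [628.8, 26.1, 121.3]
ee_rot: [180.0, -0.0, 83.0]
force: [-0.1, -0.4, -0.3]
gripper_width: 29.4
gripper_force: 15.0
```

```bash
python3 - <<'E'
from h import *
s,f=wrist('w10.png');print(s['ee_pos'].round(1),s['gripper_width'])
E
```

```text
[628.8  26.1 121.3] 29.35297686074808
```

View pics/w10.png

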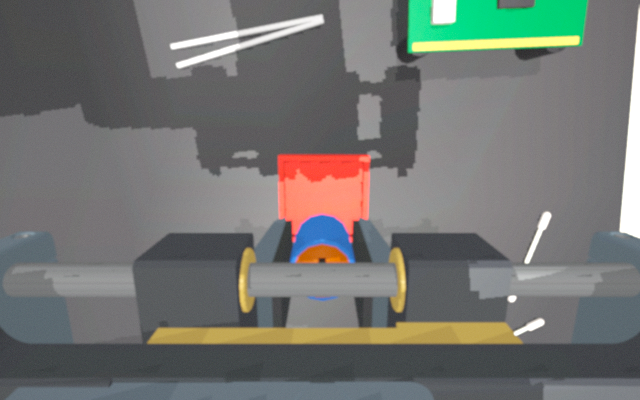

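The burst cap is held over the red tray, and the board (495,25) is well clear. I lower, release, raise and back away toward the robot.

>>> send_rows --pt "0 0 -0.11 0 0 0 -1" --pt "0 0 -0.18 0 0 0 -1" --pt "0 0 -0.203 0 0 0 -1" --pt "0 0 -0.203 0 0 0 -1" --pt "0 0 -0.203 0 0 0 -1" --pt "0 0 -0.203 0 0 0 0.2" --pt "0 0 -0.203 0 0 0 0.2" --pt "0 0 -0.203 0 0 0 0.2" --pt "0 0 -0.203 0 0 0 0.2" --pt "0 0 -0.1 0 0 0 0.2" --pt "0 0 0.02 0 0 0 0.2" --pt "0 0 0.2 0 0 0 0.2" --pt "-0.5 0 0.2 0 0 0 0.2" --pt "-0.5 0 0.2 0 0 0 0.2" --pt "-0.5 0 0.2 0 0 0 0.2" --pt "-0.5 0 0.2 0 0 0 0.2" --pt "-0.5 0 0.2 0 0 0 0.2" --pt "-0.5 0 0.2 0 0 0 0.2" --pt "-0.5 0 0.2 0 0 0 0.2"

```text
time_s: 27.6
ee_pos: [380.9, 25.4, 220.9]
ee_rot: [180.0, -0.0, 83.0]
force: [0.1, -0.7, 0.2]
gripper_width: 54.6
gripper_force: 0.0
```

```bash
python3 - <<'E'
from h import *
f=eyes.grab_frame('top');P=cloud(f);save('top11.png',cv2.resize(f['pixels'][60:310,90:550],None,fx=1.7,fy=1.7,interpolation=cv2.INTER_CUBIC))
g=eyes.grab_frame('scene');save('scene11.png',g['pixels'])
for n,a,b,c,d in(('red',590,670,-15,65),('b1',500,590,322,390),('b2',490,580,245,318)):
    m=(P[...,2]>25)&(P[...,2]<60)&(P[...,0]>a)&(P[...,0]<b)&(P[...,1]>c)&(P[...,1]<d)
    Q=P[m];print(n,m.sum(),np.percentile(Q[:,2],95),((Q.max(0)+Q.min(0))/2).round(1),np.ptp(Q,axis=0).round())
E
```

```text
red 167 51.05815145732823 [629.7  25.6  40.3] [29. 28. 28.]
b1 201 49.205864862391024 [546.1 351.9  37.9] [28. 30. 25.]
b2 191 49.75248145597973 [532.2 285.1  38.3] [28. 30. 25.]
```

View pics/top11.png

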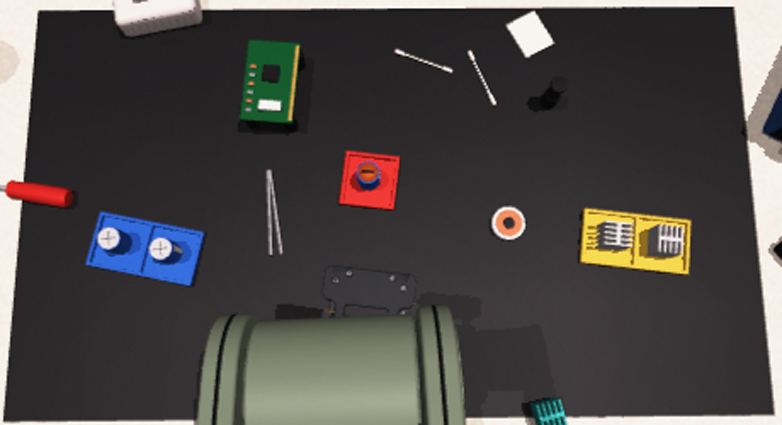

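View pics/scene11.png

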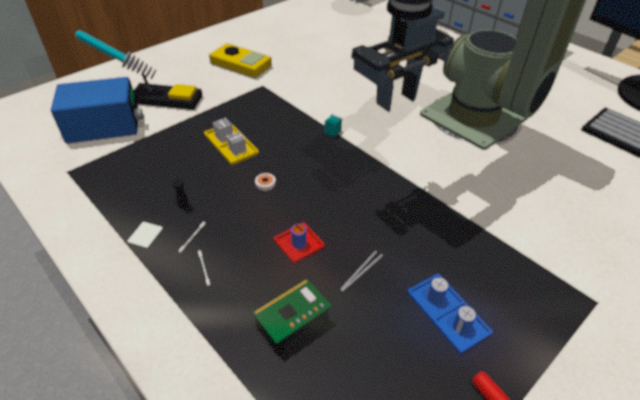

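Both views show all five parts upright in their bays: blue at scene (439,292) and (466,320), yellow at (222,128) and (236,145), red at (299,236). The board and spool haven't moved, and the robot is clear.

```bash
python3 -c "
from workcell import env
print(env.job_done())"
```

```text
the job is handed in; nothing more can be done
None
```

I handed the job in at about 28 s on the robot's clock: all five parts stand upright in their trays, the board and spool weren't moved, and the arm is clear.

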